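# Nest a flipped channel across two open channels

### The job

Nest the wide loose steel channel, legs down as it lies, over the two open-side-up channels in the timber cradle: one of its legs fully down in each of them, straddling the two inner walls, parallel to them and midway along their length. Let go of it there, and leave the narrow channel and the rusty angle offcut where they lie.

Things in the scene. Friction and masses are not known exactly. Their poses are not given: they have to be found in the camera images.
- wide_channel_mid (a point): Centre (half-way up and along) of the wide loose steel channel, the one to nest. A U-section lying legs down: 90 mm long (its x), 54 mm wide outside (y), 45 mm high, walls 4 mm, inside 46 mm wide; z points up out of its web, which has two bolt holes. This point is 22.5 mm above its leg edges. About 0.35 kg. Grip it from above across its width.
- cradle: Fixed cradle: two timber bearers carrying two steel channels side by side, open side up, each 130 mm long (x), 60 wide (y), 30 deep, walls 4. Origin: on the bench under the pair's middle, z up. Trough floors 22 mm, wall tops 48 mm above it. Troughs open from 10 to 62 mm either side (y); 12 mm gap between the inner walls. 42 mm high pins at y = +-74. Nested, the wide channel's centre is 44.5 mm up.
- narrow_channel_mid (a point): Centre of the narrow loose steel channel, a bystander to be left alone: 90 mm long (x), 26 mm wide (y), 45 mm high, legs down; too narrow to straddle the inner walls.
- angle_offcut_mid (a point): Centre of the rusty angle-iron offcut, a bystander to be left alone: 30 mm wide (x), 90 mm long (y), 30 mm high, lying on one flange.

How it is judged:
By the outcome, as a careful person would: the job done as asked, in the order asked, and still so for the second after the job is handed in, with the robot touching nothing.
It also fails if it takes over 29 s, if anything falls off the work surface, if the arm or the gripper's body presses on something with over 40 N, if the wrist force passes 120 N, or if a joint passes its speed limit or range.

### The arm

A 6-joint arm with a two-finger parallel gripper is mounted at the origin on a cart in front of the work surface, level with it; the furniture and walls round the work are solid. World frame = base frame: x ahead of the robot, y to its left, z up, the work surface at z = 0. Lengths are in m, angles in rad, forces in N, time in s.
With the tool pointing down it reaches from about 0.225 to 0.875 m from the base axis. Payload 3.4 kg.
Tool frame: the origin (TCP) lies on the centre line of the jaws, within the pads' length; the fingertips stand 17 mm ahead of it and the grasp point (between the pads) lies 2 mm behind it (nose_length is the distance from the TCP to the fingertips, in m); z points along the fingers, y is the line along which they close (so a half turn about z gives the same grasp; the last joint's range is limited). The gripper opens to 85 mm and grips with 20 to 120 N. Pads are 22 mm wide; open, the fingers measure 114 mm over their backs; the gripper's body (76 mm by 85 mm) begins 54 mm behind the grasp point. The pads swing forward as they close: fully open they stand 13 mm farther back than shut.
Start: joints at [1.13, 0.276, 1.505, -0, 1.361, -0.121], TCP at [0.181, 0.546, 0.248] pointing down, gripper open.
Joint ranges: [-2.89, 2.89], [-0.75, 2.08], [0.22, 2.7], [-1.18, 4.32], [0.11, 2.71], [-2.7, 2.7]. Speed limits (rad/s): [2.57, 2.57, 3.14, 3.14, 3.14, 3.14].

### API

Orientations are given as a unit quaternion [w, x, y, z].
In Python, from rig import get_state, get_image, sign_off, find_in, place_of, nose_length gives the robot as it stands.
- The arm moves only by the tool apply_moves, never from a script. Its argument "deltas" is one flat list of numbers, 5 for each row, row after row: the finger opening in mm, from 0 to 85.4, then the shift along the tool's x, y, z in mm, then the turn about the tool's z in degrees. A call has 1 to 12 rows; each row is the pose to reach, as a shift and turn from the pose commanded when the call began, along the tool's axes at that moment; what a row does not reach only later rows make up. A row lasts 1/12 s, in which the tool goes at most 41.7 mm and 7.16 degrees, less where a joint would pass 70% of its speed; a pose out of reach is approached as far as the arm can. A call with a gripper value outside its range is refused whole. The fingers move at their own pace and stop on an object; "squeeze" is the grip in N (left out, the last holds). Time passes only in rows, so rows that repeat a pose let the fingers close. It gives the time, the measured TCP pose, the force, the opening and the grip force at its end, in the units of the state.
- get_state(): the state, without advancing time (a new reading comes with each control period).
- get_image(name): name is "side" or "top"; returns a dict with "frame" (480x640x3 uint8, red, green, blue), "K" (3x3 intrinsics, pixels), "position" and "orientation" of the camera in the world. Camera axes: x right, y down, z forward; pixel columns grow to the right and rows downward; lengths in m; the calibration is good to about 2 mm. A picture is of the moment at which its call begins. There is no depth.
- sign_off(): hands the job in; it is judged then, once.
Trained networks look in a picture, given as the dict that the camera call returned (one of the last four; its "shot" number tells which), for a name from the list of things; names that differ only in an ending like _2 or _b are one class to them, and where a whole thing is asked for, a point or a joint stands for the part that bears it (a point fixed in the world has none). Each returns a list of dicts, best first, with "score" (0 to 1); they miss things now and then, are a little off and sometimes report something else, mostly with a low value. They report only what shows in the picture. A call takes as long as a camera call.
- find_in(query, picture): "point" ([column, row] in pixels, amid what is visible of it).
- place_of(query, picture): "point" ([column, row] in pixels: a listed point, or the origin of a listed thing).
The state is a dict: "clock": time; "qpos": joint angles; "qd": joint speeds; "effort": joint torques, N m; "position": TCP position; "ee_rot": TCP orientation; "contact_force": force on the tool from outside, world axes, zero at the start; "moment": the same for the moment, N m; "width": finger opening in m; "gripper_force": force on a finger pad.
Only numpy, scipy, OpenCV 4.12 (cv2) and the standard library are available. Lean on these libraries where they do the work, as an engineer would, in place of code of your own. Each camera call takes 0.05 s, during which the arm holds its last target. There are 200 camera calls.

## Working session

There is one attempt and no reset: what is moved stays moved. The work goes in short steps, Python scripts to look and compute and a tool call to move; the robot and the scene stay as the last step left them, time stands still between calls to the robot, and variables do not carry over. Pictures are saved under pics/ and viewed, at most 10 in all, crops included, and the job is handed in when it is done.

Besides the shell and the picture viewer there is one more tool, called after "Emit:" as name(argument=value, ...) on one line, values as JSON. apply_moves: Moves the arm, as the interface text tells. Its arguments: {"type":"object","properties":{"deltas":{"type":"array"},"squeeze":{"type":"number"}},"required":["deltas"]}

```bash
mkdir -p pics
cat > h.py <<'E'
from rig import *
import numpy as np, cv2
from scipy.spatial.transform import Rotation as R
def rot(q): return R.from_quat([q[1],q[2],q[3],q[0]]).as_matrix()
def ray(p,uv,z):
    d=rot(p["orientation"])@np.linalg.inv(p["K"])@np.array([uv[0],uv[1],1.]); o=np.array(p["position"])
    return o+d*(z-o[2])/d[2]
def proj(p,X):
    c=rot(p["orientation"]).T@(np.array(X)-p["position"]); c=np.array(p["K"])@c; return c[:2]/c[2]
def save(p,n): cv2.imwrite(n,cv2.cvtColor(p["frame"],cv2.COLOR_RGB2BGR))
E
python3 - <<'E'
from h import *
s=get_state(); print(s["clock"],s["position"],s["ee_rot"],nose_length() if callable(nose_length) else nose_length)
for n in("top","side"):
    p=get_image(n); save(p,f"pics/{n}1.png"); print(n,p["position"],p["orientation"],np.array(p["K"]).round(1).tolist())
    for q,z in(("wide_channel_mid",.0225),("cradle",0),("narrow_channel_mid",.0225),("angle_offcut_mid",.015)):
        for r in place_of(q,p)[:2]: print(q,np.round(r["point"],1),round(r["score"],2),ray(p,r["point"],z).round(4))
E
```

```text
0.0 [0.18055936 0.54539725 0.24742645] [-2.51316689e-04  1.59221519e-01  9.87242456e-01 -8.82154963e-04] 0.017
top [0.40212359 0.01655243 1.04875048] [-0.05268051  0.70855521 -0.70181705  0.0512553 ] [[499.2, 0.0, 322.3], [0.0, 499.2, 246.5], [0.0, 0.0, 1.0]]
wide_channel_mid [445.4 230.3] 0.79 [ 0.5909 -0.2373  0.0225]
cradle [218. 272.] 0.91 [0.5011 0.2389 0.    ]
narrow_channel_mid [377.5 220.6] 0.89 [ 0.6102 -0.0957  0.0225]
angle_offcut_mid [339.4 272.3] 0.88 [ 0.5015 -0.0166  0.015 ]
side [ 0.39245438 -0.79130847  0.66740227] [-0.43700278  0.89246716 -0.1034813   0.04269151] [[528.1, 0.0, 323.3], [0.0, 528.1, 242.2], [0.0, 0.0, 1.0]]
wide_channel_mid [374.5 331.7] 0.95 [ 0.5957 -0.2331  0.0225]
cradle [278.1 197.9] 0.82 [0.5091 0.234  0.    ]
cradle [371.9 327.6] 0.55 [ 0.6013 -0.2037  0.    ]
narrow_channel_mid [360.9 274. ] 0.84 [ 0.6135 -0.0913  0.0225]
angle_offcut_mid [296.1 258.5] 0.89 [ 0.5069 -0.0097  0.015 ]
```

View pics/top1.png

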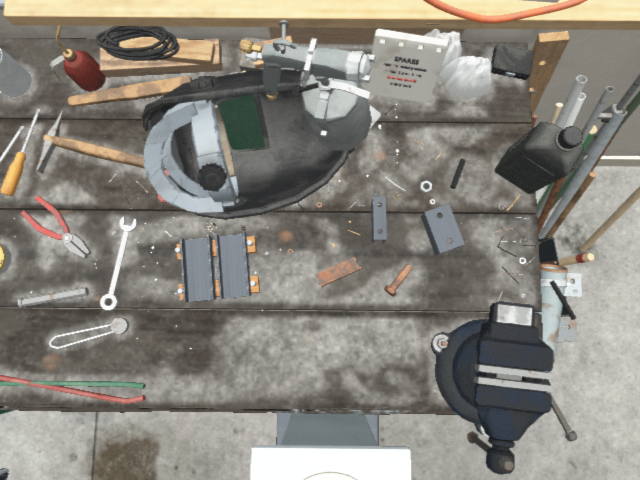

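View pics/side1.png

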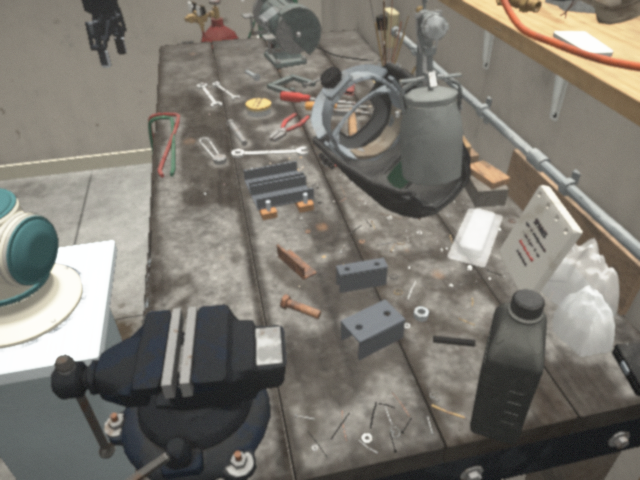

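The top view shows the wide channel at about (444,229), the narrow channel at (379,219), the angle at (339,271) and the cradle at (217,267). The vise is at the lower right and the helmet at the upper middle, so both must be avoided. I'll measure yaw from an enlarged crop.

Run:
```python
from h import *
p=get_image("top"); f=cv2.cvtColor(p["frame"],cv2.COLOR_RGB2BGR)
a=cv2.resize(f[195:265,410:480],None,fx=5.6,fy=5.6,interpolation=cv2.INTER_CUBIC)
b=cv2.resize(f[220:318,168:268],(400,392),interpolation=cv2.INTER_CUBIC)
cv2.imwrite("pics/crop.png",np.hstack([a,b]))
# segment bluish-gray bodies
for n,(x0,y0,x1,y1) in dict(wide=(415,195,475,265),narrow=(362,190,395,250)).items():
    c=f[y0:y1,x0:x1].astype(int); m=((c[...,0]-c[...,2])>8).astype(np.uint8)
    k,l,st,_=cv2.connectedComponentsWithStats(m); i=1+st[1:,4].argmax()
    pts=np.argwhere(l==i)[:,::-1].astype(np.float32)+[x0,y0]
    r=cv2.minAreaRect(pts.astype(np.float32)); print(n,st[i,4],r)
    B=cv2.boxPoints(r); W=np.array([ray(p,u,.045) for u in B]); print(B.round(1).tolist(),W.round(4).tolist(),W.mean(0).round(4))
    for j in(0,1): d=W[j+1]-W[j]; print(np.linalg.norm(d).round(4),np.degrees(np.arctan2(d[1],d[0])).round(1))
```

```text
wide 1091 ((443.76177978515625, 228.2248992919922), (43.78800964355469, 27.511201858520508), 70.14479064941406)
[[423.3999938964844, 212.3000030517578], [449.29998779296875, 203.0], [464.1000061035156, 244.10000610351562], [438.29998779296875, 253.5]] [[0.6238, -0.1875, 0.045], [0.644, -0.2412, 0.045], [0.5585, -0.269, 0.045], [0.5388, -0.216, 0.045]] [ 0.5913 -0.2284  0.045 ]
0.0573 -69.4
0.0899 -162.0
narrow 515 ((378.5, 218.0), (42.0, 13.0), 90.0)
[[372.0, 197.0], [385.0, 197.0], [385.0, 239.0], [372.0, 239.0]] [[0.6551, -0.0822, 0.045], [0.6553, -0.109, 0.045], [0.5676, -0.1082, 0.045], [0.5673, -0.0817, 0.045]] [ 0.6113 -0.0953  0.045 ]
0.0268 -89.5
0.0878 179.5
```

View pics/crop.png

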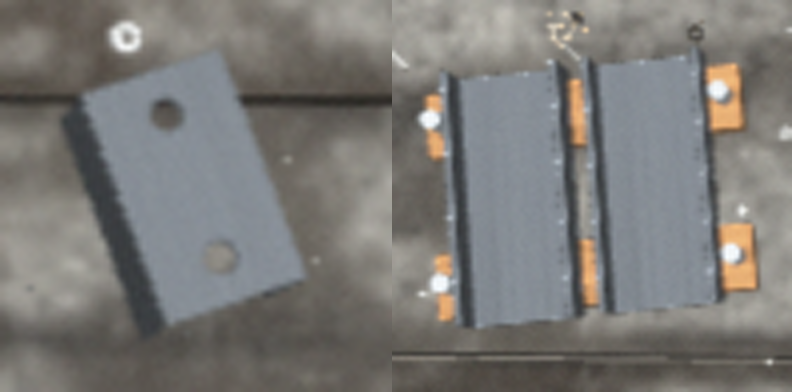

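Run:
```python
from h import *
p=get_image("top")
def A(pts,z,s,o): return np.array([ray(p,(np.array(q)+.5)/s-.5+o,z) for q in pts])
W=A([(80,95),(220,50),(305,280),(165,325)],.045,5.6,[410,195])
print("wide",W.mean(0).round(4),W[:,:2].round(4).tolist())
ang=lambda d:np.degrees(np.arctan2(d[1],d[0])).round(2)
print(ang(W[0]-W[3]),ang(W[1]-W[2]),ang(W[0]-W[1])-90,ang(W[3]-W[2])-90)
C=A([(443,72),(702,50),(720,300),(462,326)],.048,4,[168,220]); print("cradle",C.mean(0).round(4),ang(C[0]-C[3]),ang(C[1]-C[2]),np.linalg.norm(C[0]-C[1]),np.linalg.norm(C[0]-C[3]))
I=A([(572,59),(593,315)],.048,4,[168,220]); print(I.round(4).tolist(),ang(I[0]-I[1]),I.mean(0))
T=rot(get_state()["ee_rot"]); print("tool x,y",ang(T[:,0]),ang(T[:,1]),T.round(3).tolist())
```

```text
wide [ 0.5916 -0.2288  0.045 ] [[0.6254, -0.1885], [0.6428, -0.2403], [0.5576, -0.2688], [0.5406, -0.2176]]
18.91 18.48 18.560000000000002 18.33
cradle [0.5104 0.0376 0.048 ] 5.51 4.26 0.13214536826234913 0.12886764802567294
[[0.5752, 0.0433, 0.048], [0.4457, 0.0312, 0.048]] 5.37 [0.51041347 0.03723946 0.048     ]
tool x,y 161.68 71.68 [[-0.949, 0.314, 0.0], [0.314, 0.949, 0.0], [-0.0, 0.0, -1.0]]
```

Emit:
apply_moves(deltas=[80, -33, -32, -3, -4, 80, -63, -61, -3, -8, 80, -95, -91, -3, -12, 80, -127, -121, -3, -16, 80, -158, -152, -3, -20, 80, -190, -182, -3, -24, 80, -222, -212, -3, -28, 80, -253, -242, -3, -32, 80, -285, -273, -3, -35, 80, -316, -303, -3, -37, 80, -348, -333, -3, -37, 80, -380, -364, -3, -37])

```text
clock: 1.6
position: [0.4153, 0.1022, 0.2517]
ee_rot: [0.001, -0.162, 0.987, 0.0]
contact_force: [1.2, 0.7, 0.3]
width: 0.0804
gripper_force: 0.0
```

```bash
cat >> h.py <<'E'
ang=lambda d:np.degrees(np.arctan2(d[1],d[0])).round(2)
def go(target,yaw):
    """tool-frame mm shift and tool turn (deg) to a TCP target, tool x at yaw"""
    s=get_state(); T=rot(s["ee_rot"]); print("t",s["clock"],"pos",np.round(s["position"],4),"yaw",ang(T[:,0]),"q",np.round(s["qpos"],2),"w",s["width"],"F",np.round(s["contact_force"],1))
    print("tool shift mm",(T.T@(np.array(target)-s["position"])*1e3).round(1),"turn",((ang(T[:,0])-yaw+180)%360-180).round(1))
E
python3 - <<'E'
from h import *
go([.592,-.230,.13],198.5)
p=get_image("top")
def A(pts,z,s,o): return np.array([ray(p,(np.array(q)-[392,0]+.5)/s-.5+o,z) for q in pts])
C=A([(443,72),(702,50),(720,300),(462,326)],.048,4,[168,220]); print("cradle",C.mean(0).round(4),ang(C[0]-C[3]),ang(C[1]-C[2]),np.linalg.norm(C[0]-C[1]),np.linalg.norm(C[0]-C[3]))
I=A([(572,59),(593,315)],.048,4,[168,220]); print(I.round(4).tolist(),ang(I[0]-I[1]),I.mean(0))
E
```

```text
t 1.6 pos [0.4153 0.1022 0.2517] yaw -161.33 q [ 0.08  0.05  1.78  0.    1.31 -1.82] w 0.08037057939780258 F [1.2 0.7 0.3]
tool shift mm [ -60.9 -371.3  121.8] turn 0.2
cradle [0.5085 0.2351 0.048 ] 7.14 5.9 0.1318885039227695 0.12927367935673792
[[0.5733, 0.2427, 0.048], [0.4438, 0.2268, 0.048]] 7.01 [0.50853512 0.23477041 0.048     ]
```

Emit:
apply_moves(deltas=[80, -6, -37, 0, 0, 80, -12, -74, 0, 0, 80, -18, -111, 0, 0, 80, -24, -148, 10, 0, 80, -30, -185, 20, 0, 80, -36, -222, 35, 0, 80, -42, -259, 50, 0, 80, -48, -296, 70, 0, 80, -54, -330, 90, 0, 80, -61, -360, 105, 0, 80, -61, -371, 120, 0, 80, -61, -371, 120, 0])

```text
clock: 2.65
position: [0.591, -0.2299, 0.1273]
ee_rot: [-0.002, -0.161, 0.987, 0.001]
contact_force: [0.4, 1.0, -1.3]
width: 0.0799
gripper_force: 0.0
```

Run:
```python
from h import *
go([.592,-.230,.030],198.5)
a=get_image("top"); b=get_image("side")
for p in (a,b):
    for r in place_of("wide_channel_mid",p)[:1]: print(np.round(r["point"],1),r["score"],ray(p,r["point"],.0225).round(4))
fa=cv2.cvtColor(a["frame"],cv2.COLOR_RGB2BGR); fb=cv2.cvtColor(b["frame"],cv2.COLOR_RGB2BGR)
c,s=np.cos(np.radians(18.5)),np.sin(np.radians(18.5))
ims=[]
for p,f,(x,y) in((a,fa,(400,185)),(b,fb,(320,270))):
    im=cv2.resize(f[y:y+100,x:x+100],(400,400),interpolation=cv2.INTER_CUBIC)
    P=[proj(p,[.592+c*u-s*v,-.230+s*u+c*v,.045]) for u,v in((.045,.027),(.045,-.027),(-.045,-.027),(-.045,.027))]
    cv2.polylines(im,[np.int32((np.array(P)-[x,y]+.5)*4-.5)],True,(0,255,0),1); ims.append(im)
cv2.imwrite("pics/c2.png",np.hstack(ims))
```

```text
t 2.65 pos [ 0.591  -0.2299  0.1273] yaw -161.47 q [-0.48  0.45  1.55 -0.    1.15 -2.37] w 0.07989903157539917 F [ 0.4  1.  -1.3]
tool shift mm [-1.3 -0.7 97.3] turn 0.0
[443.8 230.8] 0.73 [ 0.5898 -0.2339  0.0225]
[372.7 329.7] 0.81 [ 0.5941 -0.2283  0.0225]
```

View pics/c2.png

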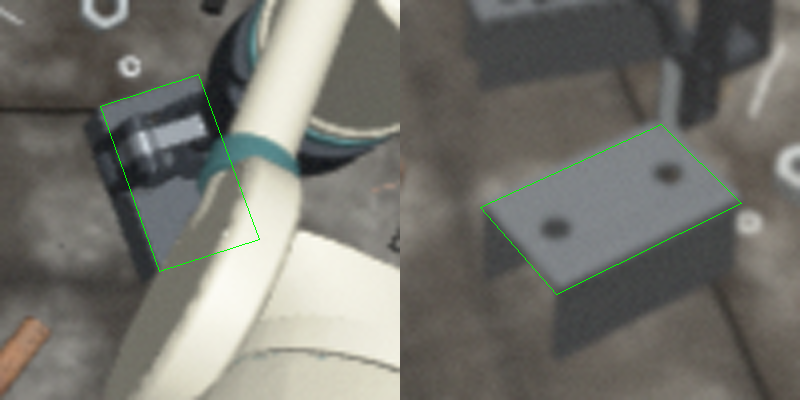

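The projected outline sits on the channel's top face in both views: left crop corners (100,107) to (259,239), right crop corners (482,207) to (741,203). The pose is confirmed, so I'll descend and grip.

Emit:
apply_moves(deltas=[80, -1, -1, 20, 0, 80, -1, -1, 40, 0, 80, -1, -1, 60, 0, 80, -1, -1, 78, 0, 80, -1, -1, 90, 0, 80, -1, -1, 97, 0, 80, -1, -1, 97, 0, 50, -1, -1, 97, 0, 50, -1, -1, 97, 0, 50, -1, -1, 97, 0, 50, -1, -1, 97, 0, 50, -1, -1, 97, 0], squeeze=60)

```text
clock: 3.85
position: [0.5938, -0.2288, 0.036]
ee_rot: [0.001, -0.162, 0.987, -0.001]
contact_force: [-0.0, 1.2, 5.7]
width: 0.0531
gripper_force: 65.0
```

Emit:
apply_moves(deltas=[50, 0, 0, 0, 0, 50, 0, 0, -10, 0, 50, 0, 0, -25, 0, 50, 0, 0, -50, 0, 50, 0, 0, -80, 0, 50, 0, 0, -110, 0, 50, 0, 0, -135, 0, 50, 0, 0, -145, 0, 50, 0, 0, -145, 0])

```text
clock: 4.6
position: [0.5939, -0.2292, 0.1823]
ee_rot: [0.002, -0.162, 0.987, -0.002]
contact_force: [1.0, -0.8, -2.7]
width: 0.0529
gripper_force: 64.2
```

Run:
```python
from h import *
go([.508,.235,.18],186.5)
p=get_image("side"); f=cv2.cvtColor(p["frame"],cv2.COLOR_RGB2BGR); cv2.imwrite("pics/l.png",f[100:400,180:580])
p=get_image("top")
for r in place_of("cradle",p)[:1]: print(ray(p,r["point"],0))
```

```text
t 4.6 pos [ 0.5939 -0.2292  0.1823] yaw -161.33 q [-0.48  0.4   1.48 -0.    1.26 -2.37] w 0.05290276796365681 F [ 1.  -0.8 -2.7]
tool shift mm [-67.2 467.2   0.6] turn 12.2
[0.50556247 0.2409466  0.        ]
```

View pics/l.png

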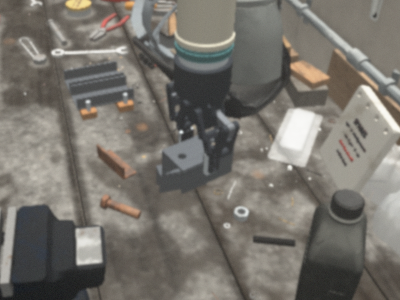

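The channel is held in the jaws, at about (195,165) in the crop. I'll carry it over to the cradle.

Emit:
apply_moves(deltas=[50, 0, 20, 0, 0, 50, 0, 58, 0, 0, 50, 0, 98, 0, 0, 50, 0, 138, 0, 1, 50, 0, 178, 0, 2, 50, 0, 218, 0, 4, 50, 0, 258, 0, 6, 50, 0, 298, 0, 8, 50, -5, 338, 0, 10, 50, -12, 376, 0, 12, 50, -24, 410, 0, 12, 50, -36, 436, 0, 12])

```text
clock: 5.75
position: [0.4844, 0.1984, 0.1772]
ee_rot: [-0.002, -0.059, 0.998, 0.0]
contact_force: [0.8, -0.8, -2.8]
width: 0.0528
gripper_force: 64.2
```

Emit:
apply_moves(deltas=[50, -12, 12, 0, 0, 50, -20, 20, 0, 0, 50, -24, 22, 0, 0, 50, -24, 22, 0, 0, 50, -24, 22, 0, 0])

```text
clock: 6.17
position: [0.5079, 0.2196, 0.1783]
ee_rot: [-0.001, -0.058, 0.998, -0.001]
contact_force: [0.2, -0.5, -2.7]
width: 0.053
gripper_force: 64.3
```

Run:
```python
from h import *
go([.508,.235,.12],186.5)
a=get_image("top"); b=get_image("side")
th=np.radians(6.5); c,s=np.cos(th),np.sin(th); ims=[]
for p,w in((a,100),(b,100)):
    f=cv2.cvtColor(p["frame"],cv2.COLOR_RGB2BGR); x,y=np.int32(proj(p,[.508,.235,.05]))-w//2
    im=cv2.resize(f[y:y+w,x:x+w],(400,400),interpolation=cv2.INTER_CUBIC); print(x,y)
    for v0,v1 in((-.066,-.006),(.006,.066)):
        P=[proj(p,[.508+c*u-s*v,.235+s*u+c*v,.048]) for u,v in((.065,v0),(.065,v1),(-.065,v1),(-.065,v0))]
        cv2.polylines(im,[np.int32((np.array(P)-[x,y]+.5)*4-.5)],True,(0,255,0),1)
    ims.append(im)
cv2.imwrite("pics/c3.png",np.hstack(ims))
```

```text
t 6.1667 pos [0.5079 0.2196 0.1783] yaw -173.37 q [ 0.28  0.29  1.66 -0.    1.19 -1.4 ] w 0.052973329055301936 F [ 0.2 -0.5 -2.7]
tool shift mm [-2.  15.4 58.3] turn 0.1
164 216
226 129
```

View pics/c3.png

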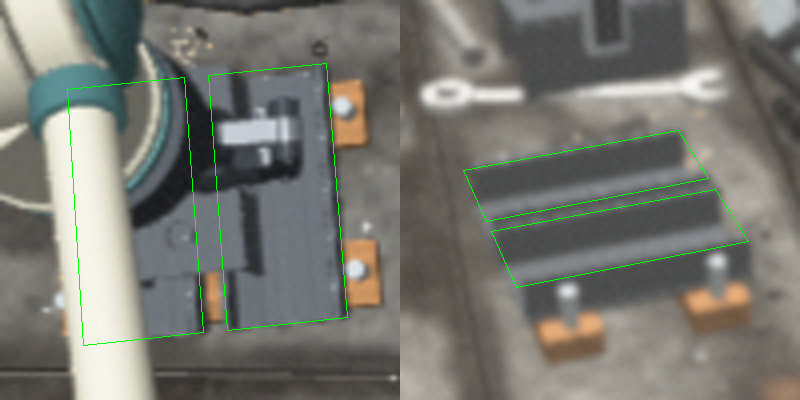

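The projected outlines match the cradle in both views: left crop walls at columns 185–210, right crop (463,170) to (748,241). Next I move sideways and lower to just above the walls.

Emit:
apply_moves(deltas=[50, -4, 8, 5, 0, 50, -4, 16, 20, 0, 50, -4, 16, 40, 0, 50, -4, 16, 60, 0, 50, -4, 16, 73, 0, 50, -4, 16, 80, 0, 50, -4, 16, 80, 0, 50, -4, 16, 80, 0])

```text
clock: 6.93
position: [0.5108, 0.2372, 0.0994]
ee_rot: [0.0, -0.058, 0.998, 0.0]
contact_force: [-0.0, 0.4, -2.7]
width: 0.0534
gripper_force: 64.2
```

Run:
```python
from h import *
go([.5095,.236,.058],186.5)
p=get_image("side"); th=np.radians(6.5); c,s=np.cos(th),np.sin(th)
f=cv2.cvtColor(p["frame"],cv2.COLOR_RGB2BGR); x,y=np.int32(proj(p,[.508,.235,.07]))-[65,50]
im=cv2.resize(f[y:y+100,x:x+130],(780,600),interpolation=cv2.INTER_CUBIC)
zt=get_state()["position"][2]-.036
for z in(zt,zt+.045):
    P=[proj(p,[.508+c*u-s*v,.235+s*u+c*v,z]) for u,v in((.045,-.027),(.045,.027),(-.045,.027),(-.045,-.027))]
    cv2.polylines(im,[np.int32((np.array(P)-[x,y]+.5)*6-.5)],True,(0,255,0),1)
cv2.imwrite("pics/c4.png",im)
```

```text
t 6.9333 pos [0.5108 0.2372 0.0994] yaw -173.35 q [ 0.31  0.38  1.75  0.    1.01 -1.38] w 0.05340702433454744 F [-0.   0.4 -2.7]
tool shift mm [ 1.4 -1.  41.4] turn 0.1
```

View pics/c4.png

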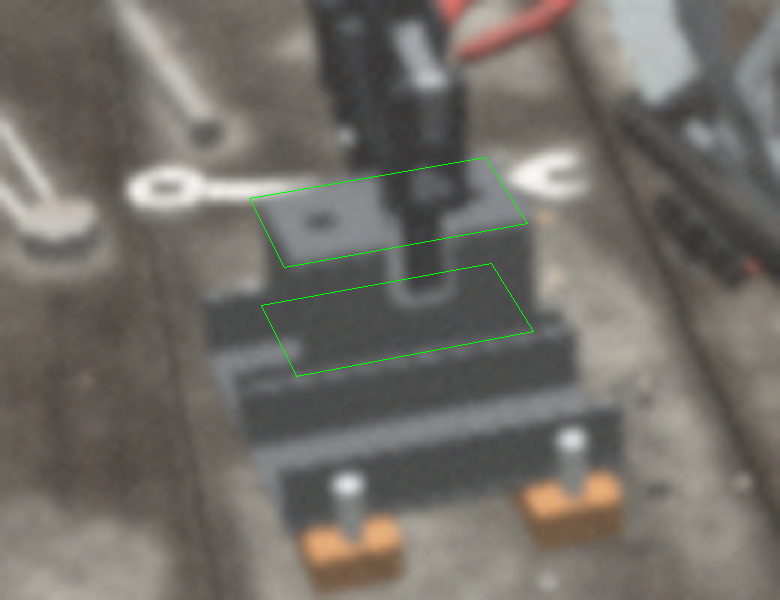

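The held channel, top face at (250,198) to (527,223), sits above the inner walls within about 2 mm of the predicted outline. I'll lower it.

Emit:
apply_moves(deltas=[50, 2, -1, 4, 0, 50, 2, -1, 10, 0, 50, 2, -1, 16, 0, 50, 2, -1, 22, 0, 50, 2, -1, 28, 0, 50, 2, -1, 33, 0, 50, 2, -1, 36, 0, 50, 2, -1, 38, 0, 50, 2, -1, 40, 0, 50, 2, -1, 40, 0, 50, 2, -1, 40, 0])

```text
clock: 7.9
position: [0.5088, 0.236, 0.0593]
ee_rot: [0.0, -0.058, 0.998, 0.0]
contact_force: [0.4, 0.3, -2.2]
width: 0.0533
gripper_force: 64.2
```

Still about 1 mm up and not yet in contact, so I'll ease it down.

Emit:
apply_moves(deltas=[50, 0, 0, 1, 0, 50, 0, 0, 2, 0, 50, 0, 0, 2, 0, 50, 0, 0, 2, 0])

```text
clock: 8.23
position: [0.509, 0.2361, 0.058]
ee_rot: [0.001, -0.058, 0.998, 0.0]
contact_force: [-1.3, 0.7, 2.7]
width: 0.0526
gripper_force: 64.8
```

It has touched down. I'll release and retreat.

Emit:
apply_moves(deltas=[60, 0, 0, 0, 0, 70, 0, 0, 0, 0, 72, 0, 0, 0, 0, 72, 0, 0, 0, 0, 72, 0, 0, 0, 0, 72, 0, 0, -10, 0, 72, 0, 0, -25, 0, 72, 0, 0, -50, 0, 72, 0, 0, -85, 0, 72, 0, 0, -120, 0, 72, 0, 0, -150, 0, 72, 0, 0, -170, 0])

```text
clock: 9.23
position: [0.5097, 0.2363, 0.2318]
ee_rot: [0.003, -0.058, 0.998, 0.001]
contact_force: [0.2, 0.8, -0.1]
width: 0.0721
gripper_force: 0.0
```

Emit:
apply_moves(deltas=[72, 20, 0, 0, 0, 72, 50, 0, 0, 0, 72, 80, 0, 0, 0, 72, 110, 0, 0, 0, 72, 130, 0, 0, 0, 72, 140, 0, 0, 0, 72, 140, 0, 0, 0])

```text
clock: 9.82
position: [0.3677, 0.2194, 0.2281]
ee_rot: [0.0, -0.059, 0.998, 0.0]
contact_force: [-0.1, -0.8, 0.0]
width: 0.0717
gripper_force: 0.0
```

Run:
```python
from h import *
go([.37,.235,.23],186.5)
a=get_image("top"); b=get_image("side")
th=np.radians(6.5); c,s=np.cos(th),np.sin(th); ims=[]
for p in(a,b):
    f=cv2.cvtColor(p["frame"],cv2.COLOR_RGB2BGR); x,y=np.int32(proj(p,[.508,.235,.05]))-50
    im=cv2.resize(f[y:y+100,x:x+100],(400,400),interpolation=cv2.INTER_CUBIC)
    P=[proj(p,[.508+c*u-s*v,.235+s*u+c*v,.067]) for u,v in((.045,-.027),(.045,.027),(-.045,.027),(-.045,-.027))]
    cv2.polylines(im,[np.int32((np.array(P)-[x,y]+.5)*4-.5)],True,(0,255,0),1)
    ims.append(im)
cv2.imwrite("pics/c5.png",np.hstack(ims))
```

```text
t 9.8167 pos [0.3677 0.2194 0.2281] yaw -173.27 q [ 0.37  0.07  1.82  0.    1.25 -1.31] w 0.07170539156311134 F [-0.1 -0.8  0. ]
tool shift mm [-4.1 15.2 -1.9] turn 0.2
```

View pics/c5.png

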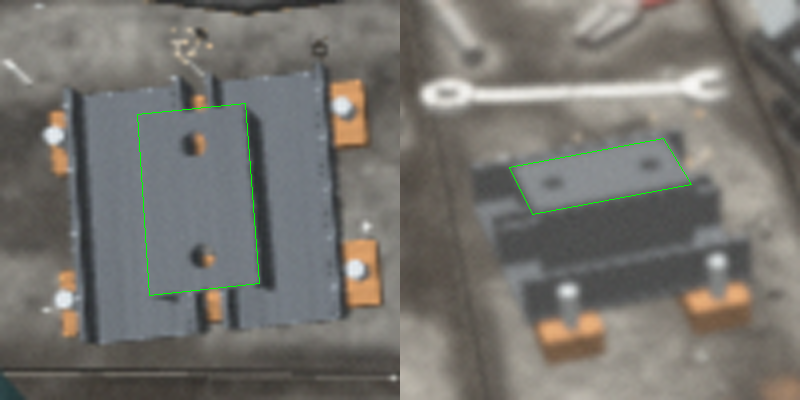

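The channel, left crop (137,114) to (259,283), sits on the expected nested outline at full depth in both views. It straddles the inner walls, parallel and centred.

```bash
python3 -c "from rig import *; print(sign_off())"
```

```text
the job is handed in; nothing more can be done
None
```

The wide channel is nested over the two inner walls, fully down, parallel and centred along their length; I released it, left the narrow channel and angle offcut alone, and handed the job in at about 10 s (no verdict shown).

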